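# Lock the shaker platform and lift out the full tube cassette

## Task

The full tube cassette (the one with three tubes) has finished on the bench shaker and is to be taken off. First lock the loose platform: take the straight lock pin with the round knob from its parking socket and push it down through the platform's eyelet into the lock bush below until its collar rests on the eyelet, and leave it there. Then pinch the two side catches of the full cassette together, lift it straight out until its bottom is at least 6 cm above the platform, and finish while still holding it there, level, still and with both catches pinched; leave the hex key and the other cassette where they are.

Things in the scene. Friction and masses are not known exactly. Their poses are not given: they have to be found in the camera images.
- shaker: white bench shaker, housing 240 (x) x 270 (y) x 50 mm high, fixed to the worktop; x to its back, y to its left, z up; its control panel faces the robot; origin at its underside. In its deck (z = 50 mm), at x = -105 mm, three 10.5 mm holes 43 mm deep: the lock bush at y = 0 and parking sockets at y = +100 and -100 mm, one holding the lock pin, the other the hex key (either way round).
- platform: aluminium platform on the shaker, 176 x 250 mm (shaker x = -75 to 101 mm), top 70 mm above the worktop; axes parallel to the shaker's, origin at its top face above the shaker's origin when the eyelet stands over the bush. It slides only along the shaker's y, at least 12 mm either way, at a push of about 1 N, and stays where it is left. The cassettes ride on it.
- eyelet (a point): centre of the eyelet at its top face (70 mm above the worktop): a tongue 30 mm wide and 8 mm thick at the platform's front edge with a 12 mm hole, 12 mm above the deck. It moves with the platform, at first up to 6 mm left or right of the bush; a pin tip put into the hole can push it across.
- lock_bush (a point): centre of the mouth of the lock bush in the deck, 50 mm above the worktop; hole 10.5 mm, 43 mm deep
- lock_pin: lock pin, upright in a parking socket: origin at the underside of its collar (18 mm dia, 4 mm thick, resting on the deck while parked), z up. Above the collar a black round knob, 14 mm dia, from 4 to 35 mm; below it a steel shank 8 mm dia, 40 mm long, the last 8 mm tapering to 3 mm. 60 g. Home in the lock bush its collar rests on the eyelet.
- pin_tip (a point): lower end of the lock pin's shank, 40 mm below the collar's underside
- hex_key: T-handle hex key upright in the other parking socket, not to be used; origin at the underside of its 16 mm collar; black crossbar 50 mm long (along the shaker's x), 12 mm thick, from 28 to 40 mm above the collar's underside
- cassette_full: the full cassette: white, with three capped tubes in a row, 76 (x) x 31 (y) mm, end plates 62 mm high, cap tops 109 mm above its bottom; about 0.17 kg (varies). Origin at the centre of its underside, standing on the platform; x along the tubes, y to its left catch, z up (axes parallel to the shaker's). In one of two bays: x = 30 mm, y = +68 or -68 mm of the platform.
- full_tabs (a point): midway between the two finger tabs of the full cassette's catches, 75 mm above its bottom. The catches are upright springy arms at the middle of its long sides, hinged near the bottom. Tabs: ribbed, 24 mm wide (x), 61 to 90 mm above the bottom; over their outside 60 mm wide at the top and 55 mm at mid-tab at rest, 34 mm (upright) when pinched.
- cassette_full_left (a joint): left (+y) catch of the full cassette, rad: 0 sprung out, 0.15 pinched in against its stop. Its barb, 36 to 40 mm up, hooks under a steel keeper on the platform (47 mm high, 22 to 31 mm from the cassette's centre line, 24 mm long) and comes free at about 0.10. About 1.5 N at the tab to start, 4 N to pinch fully.
- cassette_full_right (a joint): right (-y) catch of the full cassette, same values, with a keeper of its own; the cassette lifts out only when both are pinched. It stands with 1 mm play between stops 8 mm high.
- cassette_part: the other cassette, of the same build but with a single tube, in the other bay; to be left alone; origin and axes as for the full one

How it is judged:
By the outcome, as a careful person would: the job done as asked, in the order asked, and still so for the second after the job is handed in, while the arm keeps its last pose, push and grip.
It also fails if it takes over 58 s, if anything falls off the work surface, if the arm or the gripper's body presses on something with over 40 N, if the wrist force passes 120 N, or if a joint passes its speed limit or range.

## Robot

A 6-joint arm with a two-finger parallel gripper is mounted at the origin on a cart in front of the work surface, level with it; the furniture and walls round the work are solid. World frame = base frame: x ahead of the robot, y to its left, z up, the work surface at z = 0. Lengths are in m, angles in rad, forces in N, time in s.
With the tool pointing down it reaches from about 0.325 to 0.85 m from the base axis. Payload 15.5 kg.
Tool frame: the origin (TCP) lies between the finger pads; the fingertips stand finger_overhang ahead of it and the grasp point (between the pads) lies 6 mm ahead of it (finger_overhang is the distance from the TCP to the fingertips, in m); z points along the fingers, y is the line along which they close (so a half turn about z gives the same grasp; the last joint's range is limited). The gripper opens to 91 mm and grips with 3 to 60 N. Pads are 32 mm wide; open, the fingers measure 118 mm over their backs; the gripper's body (76 mm by 178 mm) begins 60 mm behind the grasp point.
Start: joints at [-1.433, 0.494, 1.345, -0, 1.302, -0.096], TCP at [0.144, -0.608, 0.239] pointing down, gripper open.
Joint ranges: [-2.91, 2.91], [-0.82, 2.16], [0.22, 2.67], [-1.22, 4.37], [0.12, 2.79], [-3.08, 3.08]. Speed limits (rad/s): [1.89, 1.89, 2.57, 3.01, 3.01, 3.01].

## Interface

Orientations are given as a unit quaternion [x, y, z, w].
In Python, from cell import observe, grab_frame, sign_off, trace, finger_overhang gives the robot as it stands.
- The arm moves only by the shell command python3 -m crank 'ROWS' [OPENING]. ROWS is text: rows parted by semicolons, each of 4 numbers parted by spaces: the shift along the tool's x, y, z as a fraction of full scale, then the turn about the tool's z as a fraction of full scale. In form: tx ty tz spin; .... A call has exactly 8 rows; each row shifts and turns the commanded pose from where the row before left it, along the tool's axes as they then stand; what a row does not reach is not made up. Full scale, the value 1, is 20 mm for a shift and 0.15 rad for a turn. A row lasts 1/10 s, in which the tool goes at most 50 mm and 8.59 degrees, less where a joint would pass 70% of its speed; a pose out of reach is approached as far as the arm can. A call with a number of a shift or a turn outside -1 to 1 is refused whole. A call with a gripper value outside its range is refused whole. OPENING is the opening, from 0 (shut) to 1 (fully open), set as the call begins (- or left out, the last holds). The fingers move at their own pace and stop on an object; the grip force is fixed at half the most. Time passes only in rows, so rows that do not move let the fingers close, or fill a call up. It gives the time, the measured TCP pose, the force, the opening and the grip force at its end, in the units of the state.
- observe(): the state, without advancing time (a new reading comes with each control period).
- grab_frame(name): name is "scene" or "side" or "wrist"; returns a dict with "image" (400x640x3 uint8, blue, green, red), "range_z" (400x640 float32, m along the optical axis (not along the pixel's ray), 0 where there is no reading), "fx", "fy", "cx", "cy" (pixels), "pose" (4x4, takes a point from camera to world coordinates); the wrist camera has in their place "mount" (4x4, takes a point from camera to tool coordinates, whose origin is the TCP and whose axes are the flange's). Camera axes: x right, y up, looking along -z (the intrinsics and any distortion apply to the point x, -y, -z); pixel columns grow to the right and rows downward; lengths in m; the calibration is good to about 2 mm. A picture is of the moment at which its call begins: read the wrist's pose just before it.
- sign_off(): hands the job in; it is judged then, once.
Trained networks look in a picture, given as the dict that the camera call returned (one of the last four; its "shot" number tells which), for a name from the list of things; names that differ only in an ending like _2 or _b are one class to them, and where a whole thing is asked for, a point or a joint stands for the part that bears it (a point fixed in the world has none). Each returns a list of dicts, best first, with "score" (0 to 1); they miss things now and then, are a little off and sometimes report something else, mostly with a low value. They report only what shows in the picture. A call takes as long as a camera call.
- trace(picture, query): "pixels" (400x640 bool, what is visible of it) and "extent" ([left, top, right, bottom] in pixels, round what is visible of it).
The state is a dict: "clock": time; "qpos": joint angles; "joint_velocities": joint speeds; "tau": joint torques, N m; "tool_pos": TCP position; "ee_rot": TCP orientation; "contact_force": force on the tool from outside, world axes, zero at the start; "moment": the same for the moment, N m; "grip_width": finger opening in m; "grip_force": force on a finger pad.
Only numpy, scipy, OpenCV 4.12 (cv2) and the standard library are available. Lean on these libraries where they do the work, as an engineer would, in place of code of your own. Each camera call takes 0.05 s, during which the arm holds its last target. There are 200 camera calls.

## Working session

There is one attempt and no reset: what is moved stays moved. The work goes in short steps, Python scripts to look and compute and a shell command to move; the robot and the scene stay as the last step left them, time stands still between calls to the robot, and variables do not carry over. Pictures are saved under pics/ and viewed, at most 10 in all, crops included, and the job is handed in when it is done.

```bash
mkdir -p pics; cat > h.py <<'E'
import numpy as np, cv2
from cell import observe, grab_frame, sign_off, trace, finger_overhang
from scipy.spatial.transform import Rotation as R
def cloud(f, T=None):
    z=f["range_z"]; v,u=np.mgrid[:400,:640]
    p=np.stack([(u-f["cx"])/f["fx"]*z,-(v-f["cy"])/f["fy"]*z,-z],-1)
    T=f["pose"] if T is None else T
    P=p@T[:3,:3].T+T[:3,3]; P[z<=0]=np.nan
    return P
def toolT(s):
    T=np.eye(4);T[:3,:3]=R.from_quat(s["ee_rot"]).as_matrix();T[:3,3]=s["tool_pos"];return T
E
python3 - <<'E'
from h import *
s=observe();print({k:np.round(v,3) for k,v in s.items()},finger_overhang); print(toolT(s).round(3))
ims=[]
for n in["scene","side"]:
    f=grab_frame(n);cv2.imwrite(f"pics/{n}0.png",f["image"]);P=cloud(f)
    print(n,[k for k in f],f["pose"].round(3))
    for q in["shaker","platform","lock_pin","hex_key","cassette_full","cassette_part","eyelet"]:
        for d in trace(f,q)[:2]:
            m=d["pixels"];print(q,round(d["score"],2),np.round(d["extent"]),np.nanmedian(P[m],0).round(3),np.nanpercentile(P[m],2,axis=0).round(3),np.nanpercentile(P[m],98,axis=0).round(3))
E
```

```text
{'clock': np.float64(0.0), 'qpos': array([-1.434,  0.494,  1.346, -0.   ,  1.302, -0.096]), 'joint_velocities': array([ 0.001, -0.002, -0.   , -0.001, -0.   ,  0.   ]), 'tau': array([-3.0000e-03, -8.7884e+01, -3.8186e+01,  7.1000e-02,  5.3000e-02,
       -0.0000e+00]), 'tool_pos': array([ 0.144, -0.608,  0.238]), 'ee_rot': array([ 0.993,  0.116, -0.   , -0.001]), 'contact_force': array([ 0.298, -0.065,  0.206]), 'moment': array([ 0.032,  0.016, -0.029]), 'grip_force': np.float64(0.0), 'grip_width': np.float64(0.091)} 0.025
[[ 0.973  0.231 -0.     0.144]
 [ 0.231 -0.973  0.001 -0.608]
 [ 0.    -0.001 -1.     0.238]
 [ 0.     0.     0.     1.   ]]
scene ['image', 'range_z', 'fx', 'fy', 'cx', 'cy', 'pose', 'shot'] [[-0.603  0.589 -0.537  0.056]
 [-0.797 -0.458  0.393  0.525]
 [-0.014  0.666  0.746  0.755]
 [ 0.     0.     0.     1.   ]]
shaker 0.63 [252. 185. 400. 269.] [0.455 0.193 0.05 ] [0.408 0.036 0.011] [0.65  0.292 0.054]
platform 0.57 [260. 148. 382. 231.] [0.549 0.152 0.071] [0.461 0.023 0.052] [0.668 0.265 0.116]
lock_pin 0.61 [375. 194. 391. 211.] [0.442 0.063 0.089] [0.42  0
[... 590 characters left out ...]
  0.     1.   ]]
shaker 0.86 [249. 217. 393. 312.] [0.515 0.019 0.046] [ 0.412 -0.012  0.009] [0.665 0.248 0.051]
platform 0.83 [276. 210. 394. 280.] [0.561 0.076 0.07 ] [0.465 0.007 0.063] [0.67  0.254 0.117]
lock_pin 0.68 [299. 206. 305. 227.] [0.481 0.251 0.07 ] [0.473 0.247 0.052] [0.488 0.26  0.086]
lock_pin 0.66 [248. 215. 393. 308.] [0.513 0.02  0.046] [ 0.412 -0.012  0.01 ] [0.662 0.253 0.051]
cassette_full 0.65 [340. 174. 376. 229.] [0.613 0.196 0.137] [0.571 0.174 0.022] [0.646 0.536 0.178]
cassette_part 0.75 [325. 201. 370. 263.] [0.592 0.061 0.121] [0.543 0.04  0.07 ] [0.62  0.197 0.177]
eyelet 0.67 [279. 208. 392. 279.] [0.56  0.076 0.07 ] [0.466 0.006 0.063] [0.672 0.252 0.113]
```

```bash
python3 - <<'E'
import cv2,numpy as np
a=cv2.imread("pics/scene0.png")[135:285,240:410];b=cv2.imread("pics/side0.png")[165:315,235:405]
cv2.imwrite("pics/c0.png",cv2.resize(np.hstack([a,b]),(800,353),interpolation=cv2.INTER_CUBIC))
E
```

```text
(no output)
```

View pics/c0.png

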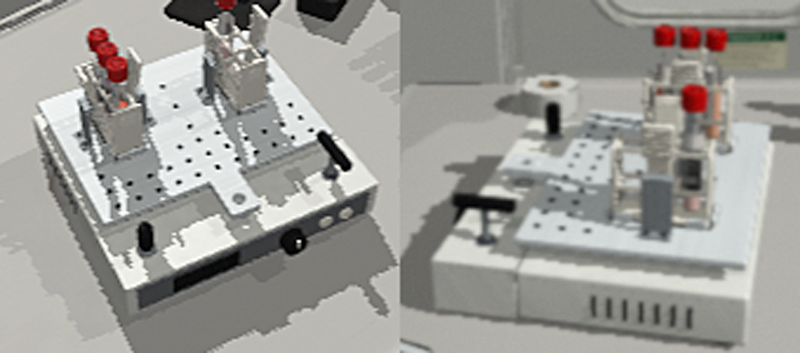

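```bash
python3 - <<'E'
from h import *
for n in["scene","side"]:
    f=grab_frame(n);P=cloud(f).reshape(-1,3);P=P[~np.isnan(P[:,0])]
    b=(P[:,0]>.35)&(P[:,0]<.8)&(P[:,1]>-.1)&(P[:,1]<.36)
    for lo,hi in[(.064,.076),(.044,.056)]:
        q=P[b&(P[:,2]>lo)&(P[:,2]<hi)][:,:2].astype(np.float32)
        print(n,lo,cv2.minAreaRect(q*1000))
    d=(P[:,0]>.05)&(P[:,0]<.6)&(P[:,1]>-.75)&(P[:,1]<.3)&(P[:,2]>.12)
    print("high",d.sum(),np.unique((P[d]/.1).round().astype(int),axis=0,return_counts=True))
s=observe();f=grab_frame("wrist");print(f["mount"].round(3),f["fx"],f["cx"],f["cy"])
E
```

```text
scene 0.064 ((597.528564453125, 136.6953125), (459.5062255859375, 308.5546569824219), 87.38607788085938)
scene 0.044 ((582.2760009765625, 139.0884552001953), (456.8623046875, 343.72930908203125), 87.09373474121094)
high 31622 (array([[ 1,  0,  1],
       [ 1,  0,  2],
       [ 1,  0,  3],
       [ 1,  0,  4],
       [ 1,  1,  1],
       [ 1,  1,  2],
       [ 1,  1,  3],
       [ 1,  1,  4],
       [ 2, -1,  3],
       [ 2, -1,  4],
       [ 2, -1,  5],
       [ 2, -1,  6],
       [ 2,  0,  3],
       [ 2,  0,  4],
       [ 2,  0,  5],
       [ 2,  1,  2],
       [ 2,  1,  3],
       [ 3, -1,  4],
       [ 3, -1,  5],
       [ 3,  0,  3],
       [ 3,  0,  4],
       [ 3,  0,  5],
       [ 3,  1,  2],
       [ 3,  1,  3],
       [ 4, -4,  1],
       [ 4, -3,  1],
       [ 5, -3,  1],
       [ 5,  1,  1],
       [ 6, -3,  1],
       [ 6, -2,  1],
       [ 6,  0,  1],
       [ 6,  0,  2],
       [ 6,  1,  1],
       [ 6,  1,  2],
       [ 6,  2,  1],
       [ 6,  2,  2]]), array([ 106,   68, 2532,  403,  150, 1050, 5664,   25,    1,  157, 2901,
         46, 1299, 6138, 2961,  637, 5372,
[... 758 characters left out ...]
],
       [ 3, -1,  4],
       [ 3, -1,  5],
       [ 3,  0,  2],
       [ 3,  0,  3],
       [ 3,  0,  4],
       [ 3,  1,  2],
       [ 3,  1,  3],
       [ 5,  1,  1],
       [ 6,  0,  1],
       [ 6,  0,  2],
       [ 6,  1,  1],
       [ 6,  1,  2],
       [ 6,  2,  1],
       [ 6,  2,  2]]), array([ 396, 1738, 1725,  744, 1275, 1815,  143,    7,    1,   56, 1270,
       3838, 4673, 1801,  950,  872,    5,   81,  229, 2007, 1697, 1341,
       2830,  521,   71,  223,   36,  175,   77,  205,   94,  157,  119]))
[[-0.001  0.956  0.293  0.084]
 [ 1.     0.     0.001  0.   ]
 [ 0.     0.293 -0.956 -0.145]
 [ 0.     0.     0.     1.   ]] 315.5279304861153 317.61667211358724 198.42679627017105
```

View pics/scene0.png

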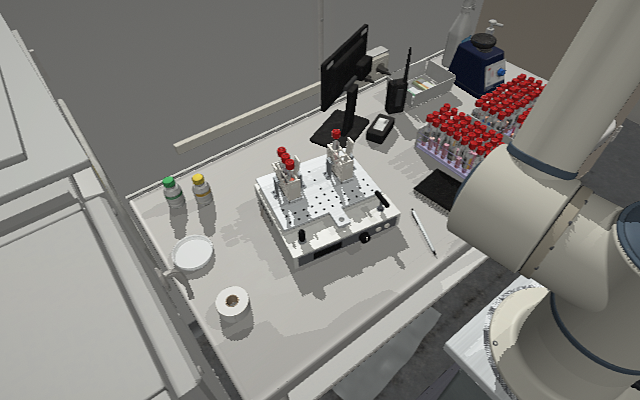

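View pics/side0.png

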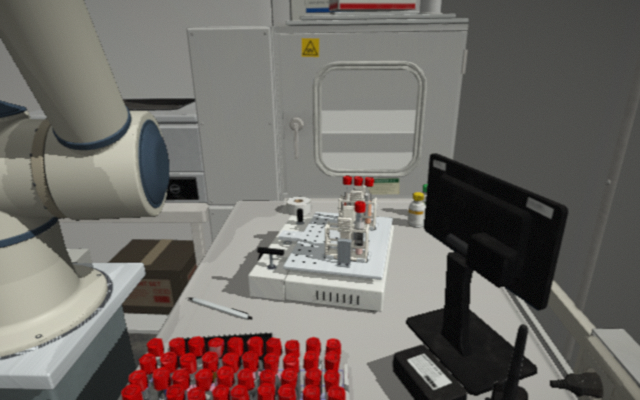

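```bash
r=".73 -1 0 0"; python3 -m crank '.73 -1 -.4 0;.73 -1 -.4 0;.73 -1 -.4 0;.73 -1 -.4 0;.73 -1 -.4 0;.73 -1 -.4 0;.73 -1 -.4 0;.73 -1 -.4 0'
python3 -m crank '.73 -1 0 0;.73 -1 0 0;.73 -1 0 0;.73 -1 0 0;.73 -1 0 0;.73 -1 0 0;.73 -1 0 0;.73 -1 0 0'
```

```text
clock: 1.75
tool_pos: [0.2212, -0.4245, 0.3033]
ee_rot: [0.993, 0.116, 0.0, 0.0]
contact_force: [0.1, -0.1, 0.1]
grip_width: 0.091
grip_force: 0.0
clock: 2.55
tool_pos: [0.2979, -0.242, 0.3031]
ee_rot: [0.993, 0.116, 0.0, 0.0]
contact_force: [0.8, -0.3, 0.5]
grip_width: 0.0911
grip_force: 0.0
```

```bash
python3 -m crank '.73 -1 0 0;.73 -1 0 0;.73 -1 0 0;.73 -1 0 0;.73 -1 0 0;.73 -1 0 0;.73 -1 0 0;.73 -1 0 0'
python3 -m crank '.73 -1 0 0;.73 -1 0 0;.73 -1 0 0;.73 -1 0 0;.73 -1 0 0;.73 -1 0 0;.73 -1 0 0;.73 -1 0 0'
python3 -m crank '.7 -1 0 0;.3 -.5 0 0;0 0 0 .9;0 0 0 1;0 0 0 1;0 0 0 0;0 0 0 0;0 0 0 0'
python3 - <<'E'
from h import *
import json
s=observe();f=grab_frame("wrist");T=toolT(s)@f["mount"];P=cloud(f,T)
cv2.imwrite("pics/w1.png",f["image"]);np.savez("w1.npz",P=P,T=T)
print(T.round(3),s["qpos"].round(2))
for q in["platform","lock_pin","hex_key","cassette_full","cassette_part","lock_bush","full_tabs"]:
    for d in trace(f,q)[:2]:
        m=d["pixels"];print(q,round(d["score"],2),np.round(d["extent"]),np.nanmedian(P[m],0).round(3),np.nanpercentile(P[m],2,axis=0).round(3),np.nanpercentile(P[m],98,axis=0).round(3))
E
```

```text
clock: 3.35
tool_pos: [0.3747, -0.0592, 0.3031]
ee_rot: [0.993, 0.116, 0.0, 0.0]
contact_force: [-0.2, -1.1, -0.0]
grip_width: 0.0916
grip_force: 0.0
clock: 4.15
tool_pos: [0.4514, 0.1234, 0.303]
ee_rot: [0.993, 0.116, 0.0, 0.0]
contact_force: [0.5, 0.0, -0.4]
grip_width: 0.0915
grip_force: 0.0
clock: 4.95
tool_pos: [0.4636, 0.156, 0.303]
ee_rot: [0.995, -0.099, 0.0, 0.0]
contact_force: [-0.3, 0.2, -0.1]
grip_width: 0.0911
grip_force: 0.0
[[-0.198  0.937  0.287  0.546]
 [-0.98  -0.189 -0.058  0.14 ]
 [-0.    -0.293  0.956  0.448]
 [ 0.     0.     0.     1.   ]] [ 0.2   0.24  1.57 -0.    1.33  1.97]
platform 0.59 [193.   1. 428. 188.] [0.556 0.142 0.069] [0.473 0.023 0.067] [0.652 0.263 0.115]
platform 0.3 [354.   0. 429.  92.] [0.585 0.068 0.126] [0.546 0.042 0.069] [0.62  0.097 0.177]
lock_pin 0.54 [228. 171. 246. 183.] [0.483 0.253 0.079] [0.476 0.249 0.052] [0.488 0.261 0.085]
hex_key 0.63 [391. 156. 409. 200.] [0.445 0.062 0.088] [0.419 0.049 0.049] [0.468 0.069 0.09 ]
hex_key 0.43 [230. 164. 244. 188.] [0.483 0.254 0.077] [0.474 0.249 0.049] [0.489 0.271 0.085]
cassette_full 0.72 [190.   4. 267.  94.] [0.607 0.2   0.141] [0.571 0.177 0.073] [0.642 0.23  0.178]
cassette_part 0.78 [354.   2. 426.  88.] [0.585 0.069 0.127] [0.547 0.044 0.073] [0.62  0.097 0.177]
cassette_part 0.7 [390. 154. 405. 197.] [0.446 0.062 0.088] [0.422 0.052 0.05 ] [0.468 0.069 0.09 ]
lock_bush 0.76 [212.   0. 435. 203.] [0.462 0.139 0.049] [0.416 0.002 0.044] [0.587 0.287 0.051]
full_tabs 0.69 [193.   0. 269.  93.] [0.607 0.2   0.142] [0.571 0.177 0.073] [0.642 0.23  0.178]
```

View pics/w1.png

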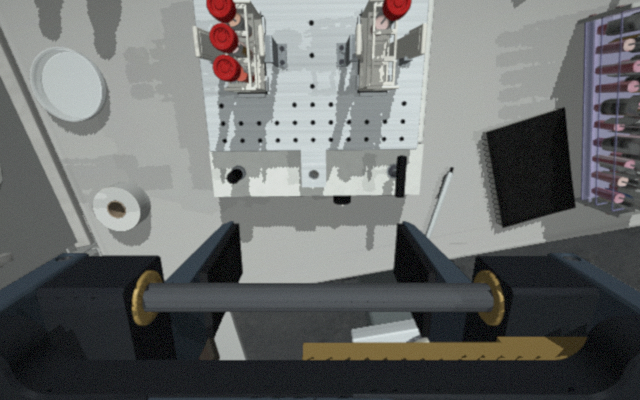

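```bash
python3 - <<'E'
from h import *
d=np.load("w1.npz");P=d["P"];T=d["T"]
v,u=np.mgrid[:400,:640]
def sel(r,lo,hi): 
    m=(v>=r[1])&(v<=r[3])&(u>=r[0])&(u<=r[2])&(P[...,2]>lo)&(P[...,2]<hi); return m
m=sel((185,0,440,160),.066,.074);q=P[m][:,:2]
m=cv2.morphologyEx(m.astype(np.uint8),cv2.MORPH_OPEN,np.ones((5,5)))>0
(c,wh,a)=cv2.minAreaRect((P[m][:,:2]*1000).astype(np.float32));print("plat",c,wh,a)
m=sel((205,150,435,205),.045,.055)
(c,wh,a)=cv2.minAreaRect((P[m][:,:2]*1000).astype(np.float32));print("deck",c,wh,a)
# front deck edge line & platform front edge line
for lo,hi,nm in[(.045,.055,"deckfront"),(.066,.074,"platfront")]:
    pts=[]
    for cc in list(range(222,296))+list(range(335,386)):
        col=[r for r in range(100,206) if lo<P[r,cc,2]<hi]
        if col: pts.append(P[max(col),cc,:2])
    pts=np.array(pts)
    l=cv2.fitLine((pts*1000).astype(np.float32),cv2.DIST_HUBER,0,.01,.01).ravel();print(nm,l,"yaw",np.arctan2(-l[0],l[1]))
m=sel((222,160,250,190),.080,.095);print("knobtop",m.sum(),P[m].mean(0),P[m].min(0),P[m].max(0))
m=sel((222,160,250,190),.060,.095);print("knob",m.sum(),P[m].mean(0),P[m].min(0),P[m].max(0))
m=sel((385,150,415,205),.08,.1);print("hexbar",P[m].mean(0))
m=sel((190,0,270,95),.174,.19);print("caps",P[m].mean(0))
m=sel((300,150,330,190),.064,.076);print("tongue",P[m].mean(0),P[m].min(0),P[m].max(0))
f=cv2.imread("pics/w1.png");g=f[165:187,302:328];
E
python3 - <<'E'
import cv2
f=cv2.imread("pics/w1.png");cv2.imwrite("pics/w1c.png",cv2.resize(f[150:205,215:425],None,fx=3.8,fy=3.8,interpolation=cv2.INTER_CUBIC))
E
```

```text
plat (564.6703491210938, 142.56407165527344) (251.4534454345703, 170.4871826171875) 78.67912292480469
deck (459.40435791015625, 159.43014526367188) (270.87310791015625, 61.64644241333008) 78.75713348388672
deckfront [1.8389101e-01 9.8294663e-01 4.3474734e+02 1.8100035e+02] yaw -0.18494351
platfront [1.8412641e-01 9.8290259e-01 4.9548938e+02 1.6746826e+02] yaw -0.185183
knobtop 115 [0.48147622 0.25605604 0.08313661] [0.47378854 0.24986849 0.08012613] [0.488182   0.26377438 0.08544576]
knob 182 [0.48216778 0.25469895 0.07820103] [0.47375199 0.24940331 0.06000702] [0.488671   0.26377438 0.08544576]
hexbar [0.44541099 0.06135665 0.087628  ]
caps [0.60596    0.2034004  0.17672238]
tongue [0.47225117 0.15997477 0.06917154] [0.44631842 0.13594518 0.06403891] [0.49588575 0.17814464 0.07211869]
```

View pics/w1c.png

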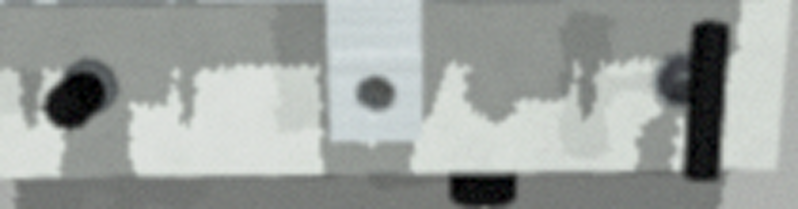

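```bash
cat > look.py <<'E'
from h import *
import sys
s=observe();f=grab_frame("wrist");TT=toolT(s);T=TT@f["mount"];P=cloud(f,T)
n=sys.argv[1];cv2.imwrite(f"pics/{n}.png",f["image"])
np.savez(n,P=P,T=T,TT=TT,K=[f["fx"],f["fy"],f["cx"],f["cy"]])
xa=np.array([.9829,-.184]);ya=np.array([.184,.9829])
print("tool",s["tool_pos"].round(4),"yaw",np.arctan2(TT[1,0],TT[0,0]).round(4),"shaker-axes",(s["tool_pos"][:2]@xa).round(4),(s["tool_pos"][:2]@ya).round(4))
# knob top candidates near given spot
if len(sys.argv)>2:
    c=np.array(list(map(float,sys.argv[2:4])));lo,hi=map(float,sys.argv[4:6]);r=float(sys.argv[6])
    A=P[...,:2]@xa;B=P[...,:2]@ya
    m=(np.hypot(A-c[0],B-c[1])<r)&(P[...,2]>lo)&(P[...,2]<hi)
    a,b=A[m],B[m];print(m.sum(),"mean",a.mean().round(4),b.mean().round(4),"a",a.min().round(4),a.max().round(4),"b",b.min().round(4),b.max().round(4),"zmax",P[m][:,2].max().round(4))
E
python3 -m crank '0 0 0 -.09;0 -.85 1 0;0 -.85 1 0;0 -.85 1 0;0 -.85 1 0;0 -.85 1 0;0 -.85 1 0;0 0 0 0'
python3 look.py w2 .4262 .3407 .08 .095 .02
python3 - <<'E'
import cv2
f=cv2.imread("pics/w2.png");cv2.imwrite("pics/w2c.png",f[60:320,150:600])
E
```

```text
clock: 6.15
tool_pos: [0.482, 0.2574, 0.1807]
ee_rot: [0.996, -0.093, -0.002, 0.001]
contact_force: [0.5, -0.9, 0.1]
grip_width: 0.0911
grip_force: 0.0
tool [0.482  0.2574 0.1807] yaw -0.1866 shaker-axes 0.4264 0.3417
224 mean 0.4267 0.341 a 0.4198 0.4331 b 0.334 0.3487 zmax 0.0862
```

View pics/w2c.png

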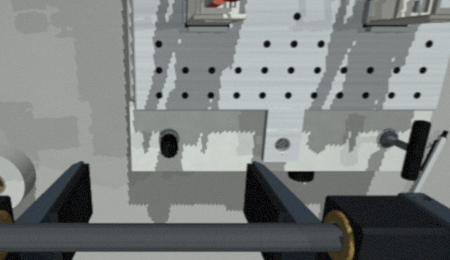

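```bash
python3 -m crank '0 .03 1 0;0 0 1 0;0 0 1 0;0 0 1 0;0 0 .5 0;0 0 .33 0;0 0 0 0;0 0 0 0'
python3 -m crank '0 0 0 0;0 0 0 0;0 0 0 0;0 0 0 0;0 0 0 0;0 0 0 0;0 0 0 0;0 0 0 0' 0
python3 - <<'E'
from h import *
xa=np.array([.9829,-.184]);ya=np.array([.184,.9829])
for n,roi in[("w1",(306,168,322,182)),("w2",(422,194,446,214))]:
    d=np.load(n+".npz");T=d["T"];fx,fy,cx,cy=d["K"] if "K" in d else np.load("w2.npz")["K"]
    g=cv2.cvtColor(cv2.imread(f"pics/{n}.png"),cv2.COLOR_BGR2GRAY)
    x0,y0,x1,y1=roi;w=g[y0:y1,x0:x1];t,b=cv2.threshold(w,0,255,cv2.THRESH_OTSU+cv2.THRESH_BINARY_INV)
    k,lab,st,ce=cv2.connectedComponentsWithStats(b);print(t,st[1:].tolist())
    for i in range(1,k):
        if st[i,4]<15: continue
        u,v=ce[i]+[x0,y0];ray=T[:3,:3]@[(u-cx)/fx,-(v-cy)/fy,-1]
        p=T[:3,3]+ray*(.07-T[2,3])/ray[2];print(n,u,v,p,p[:2]@xa,p[:2]@ya)
E
```

```text
clock: 7.0
tool_pos: [0.4831, 0.2558, 0.0871]
ee_rot: [0.996, -0.094, 0.0, -0.0]
contact_force: [-0.3, 0.7, 0.2]
grip_width: 0.0912
grip_force: 0.0
clock: 7.8
tool_pos: [0.4827, 0.2558, 0.0863]
ee_rot: [0.996, -0.094, -0.0, 0.0]
contact_force: [0.5, -1.4, -0.1]
grip_width: 0.0298
grip_force: 0.0
151.0 [[3, 2, 10, 9, 71]]
w1 313.38028169014086 174.04225352112675 [0.46420246 0.16137872 0.07      ] 0.42657091652361506 0.2440323928560888
142.0 [[3, 4, 15, 12, 147]]
w2 432.1496598639456 203.77551020408163 [0.46441631 0.16140501 0.07      ] 0.4267762659246989 0.2440975848781008
```

```bash
python3 -m crank '0 0 0 0;0 0 0 0;0 0 0 0;0 0 0 0;0 0 0 0;0 0 0 0;0 0 0 0;0 0 0 0' 0
```

```text
clock: 8.6
tool_pos: [0.4827, 0.2558, 0.0863]
ee_rot: [0.996, -0.094, 0.0, -0.0]
contact_force: [-0.4, -0.5, -1.3]
grip_width: 0.0131
grip_force: 30.0
```

```bash
python3 -m crank '0 0 -.5 0;0 0 -1 0;0 0 -1 0;0 0 -1 0;0 0 -.6 0;0 0 0 0;0 .5 0 0;0 .9 0 0' 0
python3 -m crank '0 .9 0 0;0 .9 0 0;0 .9 0 0;0 .4 0 0;0 .1 0 0;0 0 0 0;0 0 0 0;0 0 0 0' 0
python3 look.py w3 .4264 .244 .15 .178 .02
python3 - <<'E'
import cv2
f=cv2.imread("pics/w3.png");cv2.imwrite("pics/w3c.png",cv2.resize(f[150:350,200:440],None,fx=3,fy=3,interpolation=cv2.INTER_CUBIC))
E
```

```text
clock: 9.4
tool_pos: [0.4768, 0.2277, 0.1674]
ee_rot: [0.996, -0.094, -0.001, 0.0]
contact_force: [0.4, 1.0, -1.5]
grip_width: 0.0133
grip_force: 30.0
clock: 10.2
tool_pos: [0.4655, 0.1659, 0.1682]
ee_rot: [0.996, -0.094, 0.0, -0.0]
contact_force: [0.1, -0.6, -0.7]
grip_width: 0.0133
grip_force: 30.0
tool [0.4655 0.1659 0.1682] yaw -0.1881 shaker-axes 0.4271 0.2487
1125 mean 0.4318 0.2472 a 0.412 0.4456 b 0.2368 0.2557 zmax 0.1778
```

View pics/w3c.png

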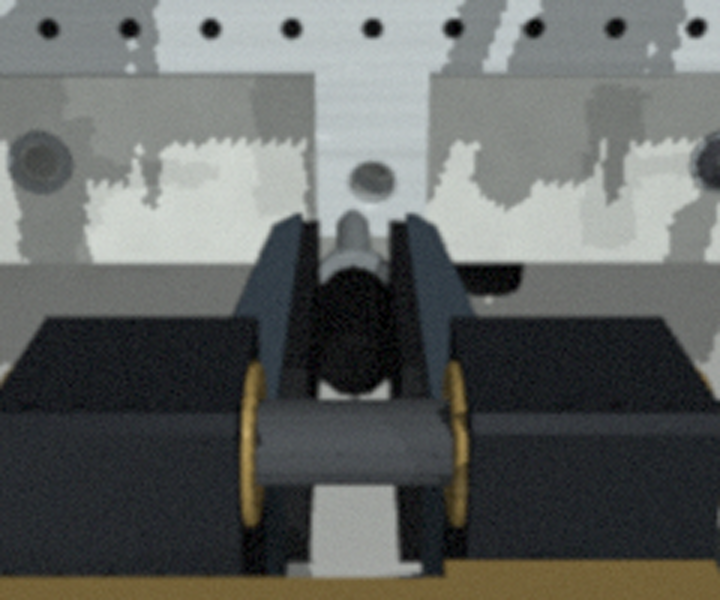

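```bash
python3 - <<'E'
from h import *
xa=np.array([.9829,-.184]);ya=np.array([.184,.9829])
d=np.load("w3.npz");T=d["T"];fx,fy,cx,cy=d["K"];P=d["P"]
for n,u,v,z in[("tip",317.7,220.5,.092),("tipmid",317.7,223,.092),("hole",323.9,210.2,.07),("sock",213.5,203.5,.05)]:
    ray=T[:3,:3]@[(u-cx)/fx,-(v-cy)/fy,-1];p=T[:3,3]+ray*(z-T[2,3])/ray[2];print(n,p[:2]@xa,p[:2]@ya)
A=P[...,:2]@xa;B=P[...,:2]@ya
for lo in np.arange(.085,.18,.008):
    m=(abs(A-.43)<.03)&(abs(B-.247)<.011)&(P[...,2]>lo)&(P[...,2]<lo+.008)
    if m.any():print(lo.round(3),m.sum(),"a",A[m].min().round(4),A[m].max().round(4),"b",B[m].min().round(4),B[m].mean().round(4),B[m].max().round(4))
E
```

```text
tip 0.4260641977758838 0.24881142119766508
tipmid 0.4240585819333893 0.24881850562561542
hole 0.4265643816491321 0.24375523960803497
sock 0.4261705378063622 0.3401281667310346
0.093 10 a 0.4265 0.4291 b 0.2457 0.2492 0.2529
0.101 47 a 0.4268 0.4296 b 0.2457 0.2494 0.2529
0.109 48 a 0.4271 0.4298 b 0.2458 0.2493 0.2527
0.117 17 a 0.4279 0.4298 b 0.2459 0.2491 0.2519
0.125 12 a 0.431 0.4342 b 0.2442 0.25 0.2555
0.133 181 a 0.4273 0.4346 b 0.2424 0.2489 0.2554
0.141 238 a 0.4283 0.4457 b 0.236 0.2474 0.2578
0.149 248 a 0.412 0.4461 b 0.236 0.2471 0.2579
0.157 436 a 0.42 0.4458 b 0.236 0.2478 0.2579
0.165 514 a 0.4192 0.4462 b 0.236 0.2479 0.258
0.173 201 a 0.4119 0.4459 b 0.236 0.2453 0.258
```

```bash
python3 -m crank '.035 .32 0 0;0 0 0 0;0 0 .5 0;0 0 .5 0;0 0 .5 0;0 0 .2 0;0 0 0 0;0 .09 0 0' 0
python3 -m crank '0 0 .2 0;0 0 .2 0;0 0 .2 0;0 0 0 0;0 0 0 0;0 0 0 0;0 0 0 0;0 0 0 0' 0; python3 look.py w4
```

```text
clock: 11.05
tool_pos: [0.4647, 0.1574, 0.1343]
ee_rot: [0.996, -0.094, -0.0, -0.0]
contact_force: [0.2, 1.6, -1.0]
grip_width: 0.0128
grip_force: 30.0
clock: 11.85
tool_pos: [0.4646, 0.1572, 0.1224]
ee_rot: [0.996, -0.094, 0.0, -0.0]
contact_force: [0.6, 0.3, -0.5]
grip_width: 0.0131
grip_force: 30.0
tool [0.4646 0.1572 0.1224] yaw -0.1887 shaker-axes 0.4278 0.24
```

```bash
python3 -m crank '0 0 .2 0;0 0 .2 0;0 0 .2 0;0 0 .05 0;0 0 0 0;0 0 0 0;0 0 0 0;0 0 0 0' 0
```

```text
clock: 12.7
tool_pos: [0.4646, 0.1572, 0.1094]
ee_rot: [0.996, -0.094, 0.0, -0.0]
contact_force: [0.3, 0.3, -0.6]
grip_width: 0.0133
grip_force: 30.0
```

```bash
python3 -m crank '0 0 .1 0;0 0 .05 0;0 0 .05 0;0 0 0 0;0 0 0 0;0 0 0 0;0 0 0 0;0 0 0 0' 0; python3 look.py w5
```

```text
clock: 13.5
tool_pos: [0.4648, 0.1573, 0.106]
ee_rot: [0.996, -0.094, 0.0, -0.0]
contact_force: [-3.8, -0.1, 18.4]
grip_width: 0.013
grip_force: 30.0
tool [0.4648 0.1573 0.106 ] yaw -0.1887 shaker-axes 0.4279 0.2402
```

```bash
python3 -m crank '0 0 0 0;0 0 0 0;0 0 0 0;0 0 0 0;0 0 0 0;0 0 0 0;0 0 0 0;0 0 0 0' 1
python3 -m crank '0 0 -.3 0;0 0 -.5 0;0 0 -1 0;0 0 -1 0;0 0 -1 0;0 0 -1 0;0 0 -1 0;0 0 -1 0' 1
python3 -m crank '.5 0 -1 0;1 -.5 -1 0;1 -.8 -1 0;1 -.8 0 0;1 -.8 0 0;0 -.5 0 0;0 0 0 0;0 0 0 0' 1
python3 look.py w6 .4264 .2407 .09 .12 .02
python3 - <<'E'
from h import *
f=cv2.imread("pics/w6.png");cv2.imwrite("pics/w6c.png",f[0:330,100:540])
xa=np.array([.9829,-.184]);ya=np.array([.184,.9829])
d=np.load("w6.npz");P=d["P"];A=P[...,:2]@xa;B=P[...,:2]@ya
for lo in np.arange(.112,.184,.006):
    m=(abs(A-.561)<.05)&(abs(B-.309)<.04)&(P[...,2]>lo)&(P[...,2]<lo+.006)
    t=m&(abs(A-.561)<.016)
    if t.any():print(lo.round(3),m.sum(),"a",A[m].min().round(4),A[m].max().round(4),"b|mid",B[t].min().round(4),B[t].mean().round(4),B[t].max().round(4))
E
```

```text
clock: 14.35
tool_pos: [0.4646, 0.1572, 0.1053]
ee_rot: [0.996, -0.094, -0.0, 0.0]
contact_force: [0.7, 0.1, 0.2]
grip_width: 0.0744
grip_force: 0.0
clock: 15.15
tool_pos: [0.4644, 0.1572, 0.2431]
ee_rot: [0.996, -0.094, 0.0, -0.0]
contact_force: [0.8, 0.2, -0.5]
grip_width: 0.0912
grip_force: 0.0
clock: 15.95
tool_pos: [0.5648, 0.207, 0.3016]
ee_rot: [0.996, -0.094, -0.0, 0.0]
contact_force: [0.7, 0.5, 0.7]
grip_width: 0.0909
grip_force: 0.0
tool [0.5648 0.207  0.3016] yaw -0.1882 shaker-axes 0.5171 0.3074
150 mean 0.4281 0.2416 a 0.4203 0.4337 b 0.2333 0.2482 zmax 0.1055
0.112 108 a 0.525 0.5725 b|mid 0.2801 0.312 0.3411
0.118 87 a 0.5247 0.599 b|mid 0.2895 0.3101 0.3376
0.124 283 a 0.5228 0.599 b|mid 0.2899 0.3101 0.3312
0.13 216 a 0.5231 0.5982 b|mid 0.2885 0.3109 0.3329
0.136 75 a 0.541 0.5726 b|mid 0.2859 0.3108 0.3347
0.142 73 a 0.543 0.5724 b|mid 0.2855 0.3126 0.335
0.148 93 a 0.5493 0.5725 b|mid 0.2809 0.3106 0.3367
0.154 297 a 0.5485 0.5725 b|mid 0.2809 0.3098 0.3399
0.16 18 a 0.5428 0.5927 b|mid 0.3034 0.3105 0.317
0.166 49 a 0.5402 0.5928 b|mid 0.3009 0.31 0.32
0.172 1091 a 0.529 0.593 b|mid 0.301 0.3103 0.3199
0.178 177 a 0.5295 0.5915 b|mid 0.3019 0.3109 0.319
```

View pics/w6c.png

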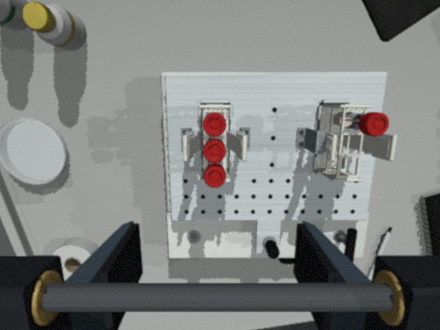

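```bash
python3 -m crank '.8 -.13 0 -.02;1 0 .5 0;.4 0 .8 0;0 0 .8 0;0 0 .8 0;0 0 .1 0;0 0 0 0;0 0 0 0' 1; python3 look.py w7
```

```text
clock: 16.8
tool_pos: [0.6095, 0.2015, 0.2421]
ee_rot: [0.996, -0.093, 0.0, -0.0]
contact_force: [-0.3, 0.0, -0.4]
grip_width: 0.0912
grip_force: 0.0
tool [0.6095 0.2015 0.2421] yaw -0.1858 shaker-axes 0.562 0.3102
```

```bash
python3 -m crank '-.05 0 .8 0;0 0 .8 0;0 0 .8 0;0 0 .8 0;0 0 .7 0;0 0 .5 0;0 0 .15 0;0 0 0 0' 1; python3 look.py w7b
python3 - <<'E'
from h import *
f=cv2.imread("pics/w7b.png");cv2.imwrite("pics/w7c.png",f[100:400,100:540])
E
```

```text
clock: 17.65
tool_pos: [0.6085, 0.2017, 0.1503]
ee_rot: [0.996, -0.093, -0.0, 0.0]
contact_force: [-0.4, -0.5, -0.7]
grip_width: 0.0909
grip_force: 0.0
tool [0.6085 0.2017 0.1503] yaw -0.1857 shaker-axes 0.561 0.3102
```

View pics/w7c.png

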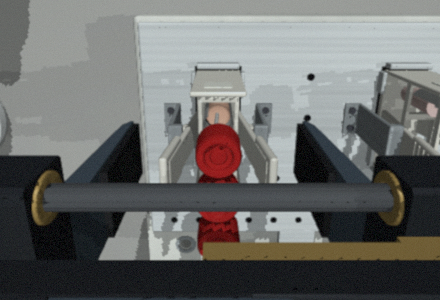

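```bash
for i in 1; do python3 -m crank '0 0 0 0;0 0 0 0;0 0 0 0;0 0 0 0;0 0 0 0;0 0 0 0;0 0 0 0;0 0 0 0' 0; done
python3 -m crank '0 0 0 0;0 0 0 0;0 0 0 0;0 0 0 0;0 0 0 0;0 0 0 0;0 0 0 0;0 0 0 0' 0
```

```text
clock: 18.5
tool_pos: [0.6087, 0.2017, 0.1507]
ee_rot: [0.996, -0.093, 0.0, -0.0]
contact_force: [-0.4, -0.3, 5.9]
grip_width: 0.0314
grip_force: 30.1
clock: 19.3
tool_pos: [0.6087, 0.2018, 0.1507]
ee_rot: [0.996, -0.093, 0.0, -0.0]
contact_force: [-0.3, 0.7, 6.7]
grip_width: 0.0315
grip_force: 30.0
```

```bash
python3 -m crank '0 0 -.05 0;0 0 -.05 0;0 0 -.1 0;0 0 -.1 0;0 0 -.1 0;0 0 -.1 0;0 0 0 0;0 0 0 0' 0
```

```text
clock: 20.1
tool_pos: [0.6085, 0.2017, 0.1604]
ee_rot: [0.996, -0.093, 0.0, -0.0]
contact_force: [0.5, 0.5, -1.1]
grip_width: 0.0315
grip_force: 30.0
```

```bash
python3 -m crank '0 0 -.3 0;0 0 -.5 0;0 0 -.5 0;0 0 -.5 0;0 0 -.5 0;0 0 -.5 0;0 0 -.5 0;0 0 -.4 0' 0
python3 -m crank '0 0 -.3 0;0 0 -.2 0;0 0 0 0;0 0 0 0;0 0 0 0;0 0 0 0;0 0 0 0;0 0 0 0' 0
python3 - <<'E'
from h import *
xa=np.array([.9829,-.184]);ya=np.array([.184,.9829])
ims=[]
for n,r in[("scene",(230,90,420,290)),("side",(230,110,420,310))]:
    f=grab_frame(n);ims.append(f["image"][r[1]:r[3],r[0]:r[2]])
    P=cloud(f)
    for q in["cassette_full","cassette_part","lock_pin","hex_key"]:
        for d in trace(f,q)[:1]:
            m=d["pixels"];print(n,q,round(d["score"],2),np.nanmedian(P[m],0).round(3),np.nanpercentile(P[m],[2,98],axis=0).round(3).tolist())
cv2.imwrite("pics/end.png",cv2.resize(np.hstack(ims),(800,421),interpolation=cv2.INTER_CUBIC))
E
python3 look.py w8 .4264 .2407 .09 .12 .02
```

```text
clock: 20.9
tool_pos: [0.6086, 0.2017, 0.2354]
ee_rot: [0.996, -0.093, 0.0, -0.0]
contact_force: [-0.5, -0.7, -1.7]
grip_width: 0.0315
grip_force: 30.0
clock: 21.7
tool_pos: [0.6085, 0.2017, 0.2442]
ee_rot: [0.996, -0.093, -0.0, 0.0]
contact_force: [0.0, 0.1, -1.3]
grip_width: 0.0314
grip_force: 30.0
scene cassette_part 0.84 [0.579 0.069 0.124] [[0.543, 0.03, 0.072], [0.623, 0.097, 0.179]]
scene lock_pin 0.55 [0.457 0.198 0.05 ] [[0.408, 0.04, 0.014], [0.644, 0.291, 0.054]]
scene hex_key 0.62 [0.441 0.063 0.088] [[0.419, 0.056, 0.053], [0.464, 0.069, 0.093]]
side cassette_full 0.98 [0.608 0.192 0.193] [[0.57, 0.18, 0.075], [0.642, 0.528, 0.271]]
side cassette_part 0.97 [0.594 0.058 0.125] [[0.545, 0.038, 0.073], [0.619, 0.096, 0.177]]
side lock_pin 0.69 [0.444 0.057 0.083] [[0.422, 0.05, 0.049], [0.467, 0.138, 0.09]]
side hex_key 0.52 [0.445 0.057 0.084] [[0.422, 0.05, 0.051], [0.467, 0.13, 0.09]]
tool [0.6085 0.2017 0.2443] yaw -0.1857 shaker-axes 0.561 0.3102look.py:13: RuntimeWarning: Mean of empty slice.
  a,b=A[m],B[m];print(m.sum(),"mean",a.mean().round(4),b.mean().round(4),"a",a.min().round(4),a.max().round(4),"b",b.min().round(4),b.max().round(4),"zmax",P[m][:,2].max().round(4))
  ret = ret.dtype.type(ret / rcount)
Traceback (most recent call last):
  File "look.py", line 13, in <module>
    a,b=A[m],B[m];print(m.sum(),"mean",a.mean().round(4),b.mean().round(4),"a",a.min().round(4),a.max().round(4),"b",b.min().round(4),b.max().round(4),"zmax",P[m][:,2].max().round(4))
                                                                               ~~~~~^^
ValueError: zero-size array to reduction operation minimum which has no identity
```

View pics/end.png

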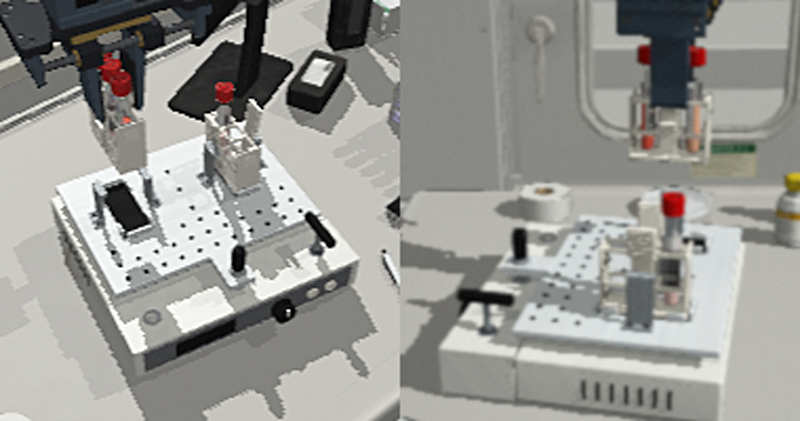

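```bash
python3 -c "
from cell import *
s=observe();print(s['clock'],s['tool_pos'],s['grip_force']);print(sign_off())"
```

```text
22.25 [0.60848736 0.2017176  0.24433185] 29.999718368053436
the job is handed in; nothing more can be done
None
```

The job is handed in at 22 s. The lock pin is home through the eyelet with its collar seated. The full cassette is held still, looking level in the last pictures, about 9 cm above the platform, with its catches pinched. The hex key and the other cassette were not touched.

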